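Make up two breakfast trays from the island's stock

ROBOT

A 6-joint arm with a two-finger parallel gripper is mounted at the origin on the work surface. World frame = base frame: x ahead of the robot, y to its left, z up, the work surface at z = 0. Lengths are in m, angles in rad, forces in N, time in s.
With the tool pointing down it reaches from about 0.325 to 0.775 m from the base axis. Payload 9.3 kg.
Tool frame: the origin (TCP) lies on the centre line of the jaws, within the pads' length; the fingertips stand ctrl.tip_extent ahead of it and the grasp point (between the pads) lies 11 mm behind it (ctrl.tip_extent is the distance from the TCP to the fingertips, in m); z points along the fingers, y is the direction in which the jaws open and shut (so a half turn about z gives the same grasp; the last joint's range is limited). The gripper opens to 85 mm and grips with 20 to 120 N. Pads are 22 mm wide; open, the fingers measure 114 mm over their backs; the gripper's body (76 mm by 85 mm) begins 54 mm behind the grasp point. The pads swing forward as they close: fully open they stand 13 mm farther back than shut.
Start: joints at [-1.448, 0.259, 0.021, 1.334, 0, 1.418], TCP at [0.15, -0.529, 0.21] pointing down, gripper open.
Joint ranges: [-3.04, 3.04], [-0.91, 1.82], [-1.04, 1.36], [-1.92, 1.95], [-1.52, 1.45], [-3.14, 3.14]. Speed limits (rad/s): [2.22, 2.22, 2.79, 3.14, 3.14, 3.14].

INTERFACE

Orientations are given as a unit quaternion [x, y, z, w].
In Python, from plant import ctrl gives the robot as it stands. The module is installed in compiled form; this text tells all that it offers.
- The arm moves only by the shell command python3 -m creep 'ROWS' [OPENING] [FORCE]. ROWS is JSON, a list of rows, each a list of 2 entries, a list of its own where there are three numbers: the shift along the world's x, y, z in units of 25 mm (1.0 is 25 mm), then the turn, a rotation vector about the world's x, y, z in degrees. A call has exactly 8 rows; each row is the pose to reach, as a shift and turn from the pose commanded when the call began; what a row does not reach only later rows make up. A row lasts 1/8 s, in which the tool goes at most 62.5 mm and 10.7 degrees, less where a joint would pass 70% of its speed; a pose out of reach is approached as far as the arm can. A call with a gripper value outside its range is refused whole. OPENING is the opening, from -1 (shut) to 1 (fully open), set as the call begins (- or left out, the last holds). The fingers move at their own pace and stop on an object; FORCE is the grip in N (left out, the last holds). Time passes only in rows, so rows that repeat a pose let the fingers close, or fill a call up. It gives the time, the measured TCP pose, the force and the opening at its end, in the units of the state.
- ctrl.sense(): the state, without advancing time (a new reading comes with each control period).
- ctrl.camera(name): name is "scene" or "top" or "wrist"; returns the picture (384x512x3 uint8, blue, green, red); there is no depth.
- ctrl.camera_params(name): a dict with "fx", "fy", "cx", "cy" (pixels), "R" (3x3) and "t" (3): a world point X has camera coordinates R X + t. Camera axes: x right, y down, z forward; pixel columns grow to the right and rows downward; lengths in m; the calibration is good to about 2 mm. A picture is of the moment at which its call begins: read the wrist's pose just before it. camera_params takes no time and is no camera call; for the wrist camera it gives the pose at the moment of the call.
- ctrl.finish_job(): hands the job in, once; it reports no verdict.
Trained networks look in the newest picture that a camera, given by its name, has taken for a name from the list of things; names that differ only in an ending like _2 or _b are one class to them, and where a whole thing is asked for, a point or a joint stands for the part that bears it (a point fixed in the world has none). Each returns a list of dicts, best first, with "confidence" (0 to 1); they miss things now and then, are a little off and sometimes report something else, mostly with a low value. They report only what shows in the picture. A call takes as long as a camera call. They do not tell look-alikes from the thing itself.
- ctrl.masks_of(target, camera): "region" (384x512 bool, what is visible of it) and "extent" ([left, top, right, bottom] in pixels, round what is visible of it).
The state is a dict: "t": time; "qpos": joint angles; "qd": joint speeds; "joint_efforts": joint torques, N m; "position": TCP position; "ee_rot": TCP orientation; "contact_force": force on the tool from outside, world axes, zero at the start; "moment": the same for the moment, N m; "opening": opening from 0.0 (shut) to 1.0 (fully open).
Only numpy, scipy, OpenCV 4.12 (cv2) and the standard library are available. Lean on these libraries where they do the work, as an engineer would, in place of code of your own. Each camera call takes 0.05 s, during which the arm holds its last target.

TASK

Make up the two breakfast trays: the red jam, the amber honey and the green tea tin go on the oak tray, and the white salt mill and the brown pepper mill on the white tray, each standing upright on the floor of a bay of its own (any bay of that tray). Set the things down gently without dropping or knocking any over, and leave the mustard, the coffee tin and the steel shaker where they stand.

Things in the scene. Friction and masses are not known exactly. Their poses are not given: they have to be found in the camera images.
- jam_jar: Jar, upright cylinder 54 mm in diameter and 80 mm high (straight sides), closed by a lid of the same diameter (top 19 mm), dark red with a red lid, a pale paper band round it. Glass, full, about 0.25 kg. Origin: centre of its underside; z up.
- honey_jar: Jar, upright cylinder 54 mm in diameter and 80 mm high (straight sides), closed by a lid of the same diameter (top 19 mm), amber with an orange lid, a pale paper band round it. Glass, full, about 0.25 kg. Origin: centre of its underside; z up.
- tea_tin: Square upright tin 50 x 50 mm, 80 mm high, green all over with a thin steel line under the lid and a small steel disc on top, about 0.15 kg. Origin: centre of its underside; x and y are normal to its flat sides, z up.
- salt_mill: Turned mill, round, white, with a small steel knob on top; 95 mm high with the knob; base 50 mm in diameter, waist 40 mm at 30 mm height, straight upper part 46 mm in diameter from 44 to 80 mm height (hold it there). About 0.2 kg. Origin: centre of its underside; z up.
- pepper_mill: Turned mill, round, brown wood, with a small steel knob on top; 95 mm high with the knob; base 50 mm in diameter, waist 40 mm at 30 mm height, straight upper part 46 mm in diameter from 44 to 80 mm height (hold it there). About 0.2 kg. Origin: centre of its underside; z up.
- oak_tray: Pale oak shallow tray, 248 x 86 mm outside, rim and dividers 22 mm high, walls 5 mm, floor 5 mm thick; cross dividers part it into three square bays in a row, each 76 x 76 mm inside. It stands firmly and does not slide. Origin: centre of its underside on the worktop; x runs along its long side, y across, z up. Bay centres lie at x = -81, 0 and +81 mm, y = 0, their floor at z = 5 mm.
- white_tray: White plastic shallow tray, 167 x 86 mm outside, rim and dividers 22 mm high, walls 5 mm, floor 5 mm thick; cross dividers part it into two square bays in a row, each 76 x 76 mm inside. It stands firmly and does not slide. Origin: centre of its underside on the worktop; x runs along its long side, y across, z up. Bay centres lie at x = -40.5 and +40.5 mm, y = 0, their floor at z = 5 mm.
- mustard_jar: Jar, upright cylinder 54 mm in diameter and 80 mm high (straight sides), closed by a lid of the same diameter (top 19 mm), yellow with a bright yellow lid, a pale paper band round it. Glass, full, about 0.25 kg. Origin: centre of its underside; z up. To be left alone.
- coffee_tin: Square upright tin 50 x 50 mm, 80 mm high, blue all over with a thin steel line under the lid and a small steel disc on top, about 0.15 kg. Origin: centre of its underside; x and y are normal to its flat sides, z up. To be left alone.
- shaker: Steel shaker, round, 48 mm in diameter, 85 mm high, domed top with small black dots. Origin: centre of its underside. To be left alone.
Things that resemble listed ones, but are neither listed nor needed, are in the scene too. Leave any purple look-alike of the salt_mill alone.

How it is judged:
By the outcome, as a careful person would: the job done as asked, in the order asked, and still so for the second after the job is handed in, with the robot touching nothing.
It also fails if it takes over 128 s, if anything falls off the work surface, if the arm or the gripper's body presses on something with over 40 N, if the wrist force passes 120 N, or if a joint passes its speed limit or range.

## Working session

There is one attempt and no reset: what is moved stays moved. The work goes in short steps, Python scripts to look and compute and a shell command to move; the robot and the scene stay as the last step left them, time stands still between calls to the robot, and variables do not carry over. Pictures are saved under pics/ and viewed, and the job is handed in when it is done.

```bash
mkdir -p pics; python3 - <<'E'
from plant import ctrl
import cv2, numpy as np
print(ctrl.sense()); print(ctrl.tip_extent)
for n in ("top","scene"):
    im=ctrl.camera(n); cv2.imwrite(f"pics/{n}0.png",im); p=ctrl.camera_params(n)
    print(n,p)
E
```

```text
{'t': 0.0, 'qpos': array([-1.44762265e+00,  2.59231672e-01,  2.07322287e-02,  1.33367583e+00,
       -1.24446644e-05,  1.41818470e+00]), 'qd': array([-0.00217993,  0.00120146,  0.00143231, -0.00070457,  0.00079963,
        0.00121915]), 'joint_efforts': array([-7.66561825e-04, -5.55630147e+01,  3.44536364e+01,  1.36812523e-02,
       -1.71779438e-04, -1.35571401e-05]), 'position': array([ 0.1497135 , -0.52890977,  0.2097331 ]), 'ee_rot': array([ 9.90507627e-01,  1.37456050e-01,  3.92630823e-06, -6.89489494e-04]), 'contact_force': array([-1.25728247,  0.03805956, -0.64609509]), 'moment': array([0.00284267, 0.01183845, 0.03164683]), 'opening': 0.9995863447258526}
0.008
top {'fx': 393.84802449970766, 'fy': 393.84802449970766, 'cx': 257.221278366387, 'cy': 191.44267111312013, 'R': array([[ 0.01468485, -0.99979402, -0.01400966],
       [-0.99616304, -0.01341969, -0.08648182],
       [ 0.086276  ,  0.01522588, -0.99615492]]), 't': array([-3.19185148e-04,  5.32989454e-01,  1.01838500e+00])}
scene {'fx': 380.24960150286444, 'fy': 380.24960150286444, 'cx': 255.86526300036613, 'cy': 190.0834780918905, 'R': array([[ 0.78882492,  0.61458645, -0.00622364],
       [ 0.5064335 , -0.65568099, -0.56000674],
       [-0.34825328,  0.43859541, -0.82846468]]), 't': array([-0.40024667, -0.25692165,  1.13342719])}
```

View pics/top0.png

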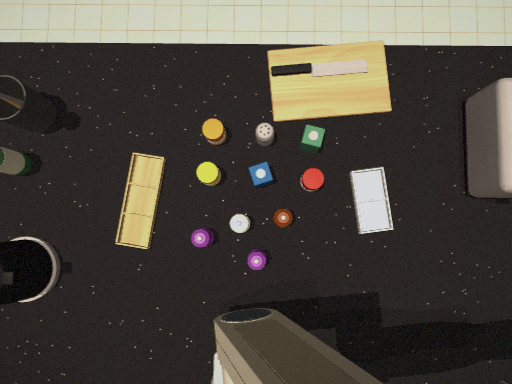

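View pics/scene0.png

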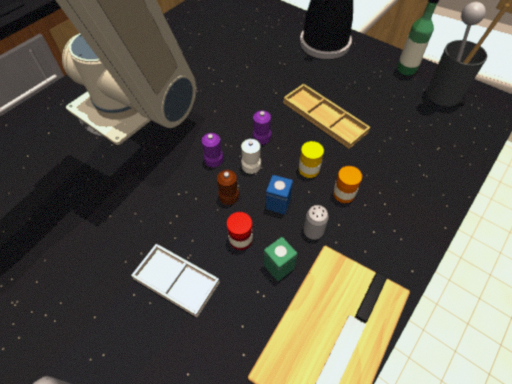

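The top picture shows honey (213,130), mustard (207,173), shaker (265,133), coffee (261,174), tea (313,138), jam (312,180), salt (240,223) and pepper (283,217). There are two purple look-alikes at (201,238) and (257,260), the oak tray at (140,200) and the white tray at (372,200). Next I'll measure the positions.

```bash
cat > h.py <<'E'
import numpy as np, cv2
from plant import ctrl
from scipy.optimize import minimize
def proj(p,X):
    c=np.asarray(X)@np.array(p["R"]).T+p["t"]
    return np.c_[p["fx"]*c[:,0]/c[:,2]+p["cx"],p["fy"]*c[:,1]/c[:,2]+p["cy"]]
def circ(r,z,n=24):
    a=np.arange(n)*2*np.pi/n; return np.c_[r*np.cos(a),r*np.sin(a),0*a+z]
def box(a,b,h):
    return np.array([[x,y,z] for x in(-a/2,a/2) for y in(-b/2,b/2) for z in(0,h)])
jar=[np.r_[circ(.027,0),circ(.027,.08)]]
mill=[np.r_[circ(.025,0),circ(.02,.03)],np.r_[circ(.02,.03),circ(.023,.044)],np.r_[circ(.023,.044),circ(.023,.08)],np.r_[circ(.012,.08),circ(.007,.095)]]
M=dict(jam_jar=jar,honey_jar=jar,mustard_jar=jar,tea_tin=[box(.05,.05,.08)],coffee_tin=[box(.05,.05,.08)],
 salt_mill=mill,pepper_mill=mill,shaker=[np.r_[circ(.024,0),circ(.024,.075),circ(.012,.085)]],
 oak_tray=[box(.248,.086,.022)],white_tray=[box(.167,.086,.022)])
def sil(p,parts,x,y,th,z=0,S=4):
    c,s=np.cos(th),np.sin(th);R=np.array([[c,-s,0],[s,c,0],[0,0,1]])
    m=np.zeros((384*S,512*S),np.uint8)
    for P in parts:
        q=proj(p,P@R.T+[x,y,z])
        cv2.fillConvexPoly(m,cv2.convexHull(np.round(((q+.5)*S-.5)).astype(np.int32)),1)
    return cv2.resize(m.astype(np.float32),(512,384),interpolation=cv2.INTER_AREA)
def back(p,u,v,z):
    R=np.array(p["R"]);d=R.T@np.array([(u-p["cx"])/p["fx"],(v-p["cy"])/p["fy"],1]);o=-R.T@p["t"]
    return (o+d*(z-o[2])/d[2])[:2]
def fit(p,name,mask,x0,th0s=(0,),z=0):
    mk=cv2.GaussianBlur(mask.astype(np.float32),(0,0),1.0)
    yaw='tin' in name or 'tray' in name
    def cost(v):
        return ((cv2.GaussianBlur(sil(p,M[name],v[0]*.01,v[1]*.01,v[2]*.1 if yaw else 0,z),(0,0),1.0)-mk)**2).sum()
    best=None
    for t in th0s:
        v0=[x0[0]*100,x0[1]*100]+([t*10] if yaw else [])
        sx=np.array([v0]+[np.array(v0)+np.eye(len(v0))[i]*1.0 for i in range(len(v0))])
        r=minimize(cost,v0,method="Nelder-Mead",options=dict(initial_simplex=sx,xatol=.01,fatol=.05,maxiter=150))
        if best is None or r.fun<best.fun: best=r
    v=best.x
    return v[0]*.01,v[1]*.01,(np.degrees(v[2]*.1) if yaw else 0),best.fun
E
python3 - <<'E'
from h import *
for cam in ("top","scene"):
    ctrl.camera(cam);p=ctrl.camera_params(cam)
    for n in M:
        for d in ctrl.masks_of(n,cam)[:4]:
            m=d["region"];e=d["extent"]
            if d["confidence"]<.3: continue
            ys,xs=np.nonzero(m);x0=back(p,xs.mean(),ys.mean(),.01 if 'tray' in n else .04)
            r=fit(p,n,m,x0,(-.5,0,.5) if 'tin' in n else (1.2,1.5,1.8) if 'tray' in n else (0,))
            print(cam,n,round(d["confidence"],2),[int(q) for q in e],int(m.sum()),"x %.4f y %.4f yaw %.1f cost %.1f"%r)
print(ctrl.sense()["t"])
E
```

```text
top jam_jar 0.78 [299, 168, 321, 190] 409 x 0.5637 y -0.1327 yaw 0.0 cost 7.4
top jam_jar 0.65 [351, 164, 391, 233] 2178 x 0.5150 y -0.2870 yaw 0.0 cost 1488.1
top honey_jar 0.95 [202, 117, 226, 143] 453 x 0.6880 y 0.1200 yaw 0.0 cost 6.8
top honey_jar 0.66 [118, 154, 167, 249] 3077 x 0.5099 y 0.3057 yaw 0.0 cost 2348.0
top mustard_jar 0.97 [199, 160, 219, 185] 423 x 0.5751 y 0.1325 yaw 0.0 cost 5.5
top tea_tin 0.66 [300, 123, 324, 153] 514 x 0.6715 y -0.1328 yaw 74.3 cost 3.2
top coffee_tin 0.6 [251, 162, 272, 188] 409 x 0.5749 y -0.0007 yaw 17.5 cost 10.8
top salt_mill 0.65 [230, 215, 252, 234] 268 x 0.4484 y 0.0512 yaw 0.0 cost 8.0
top salt_mill 0.61 [191, 228, 214, 246] 372 x 0.4114 y 0.1462 yaw 0.0 cost 1.0
top salt_mill 0.55 [248, 247, 267, 269] 359 x 0.3581 y 0.0055 yaw 0.0 cost 4.1
top pepper_mill 0.73 [271, 212, 292, 229] 243 x 0.4638 y -0.0584 yaw 0.0 cost 17.6
top shaker 0.81 [256, 119, 273, 144] 329 x 0.6824 y -0.0098 yaw 0.0 cost 12.4
top oak_tray 0.94 [117, 152, 166, 248] 3223 x 0.5052 y 0.3191 yaw -8.2 cost 10.0
top oak_tray 0.5 [198, 162, 221, 186] 422 x 0.5729 y 0.14
[... 400 characters left out ...]
 0.6728 y -0.1312 yaw -14.0 cost 4.7
scene coffee_tin 0.73 [264, 176, 294, 214] 826 x 0.5752 y 0.0005 yaw -69.6 cost 6.2
scene salt_mill 0.96 [254, 111, 271, 146] 514 x 0.4099 y 0.1493 yaw 0.0 cost 12.3
scene salt_mill 0.84 [241, 138, 259, 175] 548 x 0.4492 y 0.0523 yaw 0.0 cost 9.1
scene salt_mill 0.56 [202, 130, 221, 168] 561 x 0.3567 y 0.0066 yaw 0.0 cost 4.2
scene pepper_mill 0.64 [217, 172, 236, 206] 567 x 0.4655 y -0.0567 yaw 0.0 cost 17.6
scene shaker 0.59 [303, 207, 326, 240] 634 x 0.6836 y -0.0090 yaw 0.0 cost 7.4
scene oak_tray 0.67 [282, 82, 368, 151] 2392 x 0.5063 y 0.3194 yaw -8.5 cost 5.5
scene white_tray 0.59 [131, 242, 220, 319] 3338 x 0.5172 y -0.2933 yaw 188.2 cost 11.2
1.2
```

```bash
python3 -m creep '[[[1,1,0],[0,0,9]],[[2,2,0],[0,0,19]],[[3,3,0],[0,0,29]],[[4,4,0],[0,0,39]],[[5,5,0],[0,0,49]],[[6,6,0],[0,0,59]],[[7,7,0],[0,0,69]],[[8,8,0],[0,0,78]]]' 0.7 60; python3 -c "
from h import *
s=ctrl.sense();print(s['qpos'],s['opening'],s['t'])"
```

```text
t: 2.2
position: [0.3505, -0.3283, 0.2105]
ee_rot: [0.681, 0.732, 0.0, 0.0]
contact_force: [0.4, -0.4, -0.3]
opening: 0.855
[-9.27765482e-01  1.39335032e-01 -1.32553479e-01  1.29864403e+00
  5.51489407e-05  5.71382887e-01] 0.855326792213818 2.2
```

```bash
cat > go.py <<'E'
import sys; from h import *
from scipy.spatial.transform import Rotation as R
# go.py x y jawdeg z : shift/turn from measured pose
s=ctrl.sense(); y=R.from_quat(s["ee_rot"]).as_matrix()[:,1]; a=np.degrees(np.arctan2(y[1],y[0]))
x,Y,j,z=map(float,sys.argv[1:5]); d=(j-a+180)%360-180
print("units",np.round((np.array([x,Y,z])-s["position"])/.025,2),"turn",round(d,1),"jaw now",round(a,1),"q6",round(s["qpos"][5],2),"pos",s["position"].round(4),"t",round(s["t"],2),"op",round(s["opening"],3))
E
python3 go.py .5635 -.132 81.6 .21
```

```text
units [ 8.52  7.85 -0.02] turn 77.5 jaw now 4.1 q6 0.57 pos [ 0.3505 -0.3283  0.2105] t 2.2 op 0.855
```

```bash
python3 -m creep '[[[1.1,1,0],[0,0,9]],[[2.2,2,0],[0,0,19]],[[3.3,3,0],[0,0,29]],[[4.4,4,0],[0,0,39]],[[5.5,5,0],[0,0,49]],[[6.6,6,0],[0,0,59]],[[7.6,7,0],[0,0,69]],[[8.5,7.85,0],[0,0,77.5]]]'; python3 go.py .5635 -.132 81.6 .044
python3 - <<'E'
from h import *
im=ctrl.camera("wrist");cv2.imwrite("pics/w1.png",im)
t=cv2.imread("pics/scene0.png")[90:270,180:320];cv2.imwrite("pics/crop1.png",cv2.resize(t,None,fx=3.2,fy=3.2,interpolation=cv2.INTER_CUBIC))
E
```

```text
t: 3.2
position: [0.5631, -0.1319, 0.2103]
ee_rot: [0.073, 0.997, 0.0, 0.0]
contact_force: [-0.3, 0.1, -0.6]
opening: 0.85
units [ 0.01 -0.   -6.65] turn -0.0 jaw now 81.6 q6 -0.23 pos [ 0.5631 -0.1319  0.2103] t 3.2 op 0.85
```

View pics/w1.png

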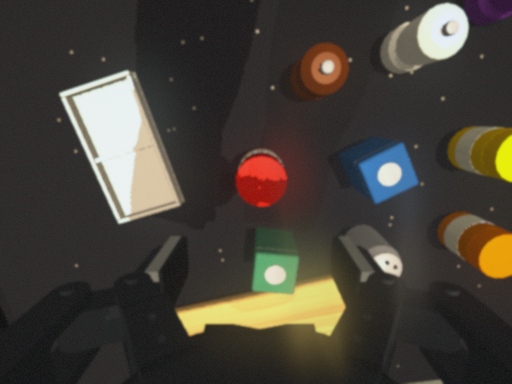

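View pics/crop1.png

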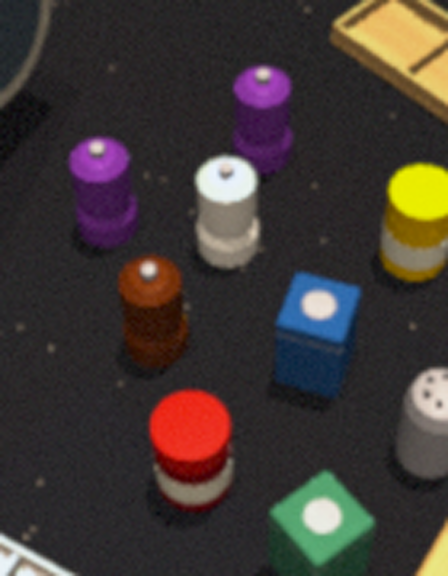

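The crop confirms which is which. The salt mill is the white one at scene (251,157), and the purple ones at (262,127) and (212,150) are look-alikes. The pepper mill is the brown one at (227,187) and the jam is the red jar at (240,230). In the wrist picture the jam, at column 262, sits centred between the jaws. Descending now.

```bash
python3 -m creep '[[[0,0,-1],[0,0,0]],[[0,0,-2],[0,0,0]],[[0,0,-3],[0,0,0]],[[0,0,-4],[0,0,0]],[[0,0,-5],[0,0,0]],[[0,0,-5.8],[0,0,0]],[[0,0,-6.4],[0,0,0]],[[0,0,-6.65],[0,0,0]]]' && python3 -m creep '[[[0,0,0],[0,0,0]],[[0,0,0],[0,0,0]],[[0,0,0],[0,0,0]],[[0,0,0],[0,0,0]],[[0,0,0],[0,0,0]],[[0,0,0],[0,0,0]],[[0,0,0],[0,0,0]],[[0,0,0],[0,0,0]]]' -1 60; python3 go.py .586 .307 81.6 .2
```

```text
t: 4.25
position: [0.562, -0.133, 0.0434]
ee_rot: [0.076, 0.997, 0.0, -0.0]
contact_force: [-0.3, 0.8, 1.0]
opening: 0.852
t: 5.25
position: [0.5628, -0.133, 0.0449]
ee_rot: [0.076, 0.997, -0.0, 0.001]
contact_force: [0.4, 1.1, 5.3]
opening: 0.603
units [ 0.93 17.6   6.2 ] turn 0.3 jaw now 81.3 q6 -0.23 pos [ 0.5628 -0.133   0.0449] t 5.25 op 0.603
```

```bash
python3 -m creep '[[[0,0,0.3],[0,0,0]],[[0,0,1],[0,0,0]],[[0,0,2],[0,0,0]],[[0,0,3],[0,0,0]],[[0,0,4],[0,0,0]],[[0,0,5],[0,0,0]],[[0,0,5.7],[0,0,0]],[[0,0,6],[0,0,0]]]' && python3 -m creep '[[[0,0.5,0],[0,0,0]],[[0.1,1.5,0],[0,0,0]],[[0.2,2.7,0],[0,0,0]],[[0.3,3.9,0],[0,0,0]],[[0.4,5.1,0],[0,0,0]],[[0.5,6.3,0],[0,0,0]],[[0.5,7.5,0],[0,0,0]],[[0.5,8.7,0],[0,0,0]]]' && python3 -m creep '[[[0,1.2,0],[0,0,0]],[[0.1,2.4,0],[0,0,0]],[[0.2,3.6,0],[0,0,0]],[[0.3,4.8,0],[0,0,0]],[[0.4,6,0],[0,0,0]],[[0.4,7.2,0],[0,0,0]],[[0.4,8.2,0],[0,0,0]],[[0.4,8.9,0],[0,0,0]]]'; python3 go.py .586 .307 81.6 .050
```

```text
t: 6.25
position: [0.5623, -0.1331, 0.195]
ee_rot: [0.076, 0.997, -0.0, 0.0]
contact_force: [1.2, -1.1, -2.4]
opening: 0.602
t: 7.25
position: [0.5739, 0.0863, 0.193]
ee_rot: [0.076, 0.997, -0.0, -0.001]
contact_force: [0.4, -0.0, -2.1]
opening: 0.605
t: 8.25
position: [0.5842, 0.3085, 0.1935]
ee_rot: [0.075, 0.997, -0.0, -0.001]
contact_force: [0.3, -0.5, -2.3]
opening: 0.603
units [ 0.07 -0.06 -5.74] turn 0.2 jaw now 81.4 q6 0.51 pos [0.5842 0.3085 0.1935] t 8.25 op 0.603
```

```bash
python3 -m creep '[[[0.07,-0.06,-0.8],[0,0,0]],[[0.07,-0.06,-1.8],[0,0,0]],[[0.07,-0.06,-2.8],[0,0,0]],[[0.07,-0.06,-3.7],[0,0,0]],[[0.07,-0.06,-4.5],[0,0,0]],[[0.07,-0.06,-5],[0,0,0]],[[0.07,-0.06,-5.3],[0,0,0]],[[0.07,-0.06,-5.5],[0,0,0]]]' && python3 -m creep '[[[0,0,-0.02],[0,0,0]],[[0,0,-0.04],[0,0,0]],[[0,0,-0.06],[0,0,0]],[[0,0,-0.08],[0,0,0]],[[0,0,-0.1],[0,0,0]],[[0,0,-0.1],[0,0,0]],[[0,0,-0.1],[0,0,0]],[[0,0,-0.1],[0,0,0]]]'
```

```text
t: 9.25
position: [0.5867, 0.3056, 0.0567]
ee_rot: [0.076, 0.997, 0.0, 0.0]
contact_force: [-0.8, 0.2, -2.1]
opening: 0.597
t: 10.25
position: [0.5865, 0.3055, 0.0541]
ee_rot: [0.076, 0.997, 0.0, 0.0]
contact_force: [0.8, 0.5, -2.4]
opening: 0.606
```

```bash
python3 - <<'E'
from h import *
im=ctrl.camera("wrist");cv2.imwrite("pics/w2.png",im)
E
```

```text
(no output)
```

View pics/w2.png

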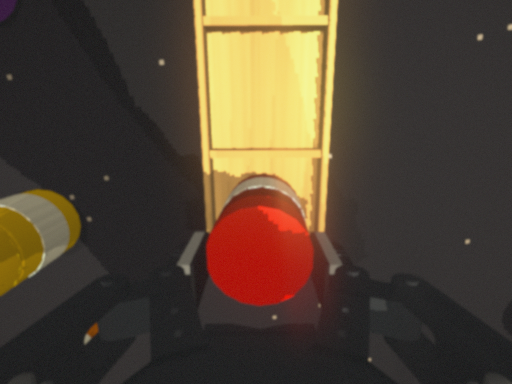

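The jar at (260,245) is centred across the tray's far bay and lined up with its walls. I'll lower it until it touches.

```bash
python3 -m creep '[[[0,0,-0.02],[0,0,0]],[[0,0,-0.04],[0,0,0]],[[0,0,-0.06],[0,0,0]],[[0,0,-0.08],[0,0,0]],[[0,0,-0.1],[0,0,0]],[[0,0,-0.12],[0,0,0]],[[0,0,-0.12],[0,0,0]],[[0,0,-0.12],[0,0,0]]]' && python3 -m creep '[[[0,0,-0.01],[0,0,0]],[[0,0,-0.02],[0,0,0]],[[0,0,-0.03],[0,0,0]],[[0,0,-0.04],[0,0,0]],[[0,0,-0.04],[0,0,0]],[[0,0,-0.04],[0,0,0]],[[0,0,-0.04],[0,0,0]],[[0,0,-0.04],[0,0,0]]]'
```

```text
t: 11.3
position: [0.5865, 0.3055, 0.0511]
ee_rot: [0.076, 0.997, -0.0, 0.0]
contact_force: [1.1, 0.6, -2.4]
opening: 0.603
t: 12.3
position: [0.5865, 0.3055, 0.0501]
ee_rot: [0.076, 0.997, -0.0, -0.0]
contact_force: [0.4, 0.5, -1.5]
opening: 0.604
```

```bash
python3 -m creep '[[[0,0,-0.01],[0,0,0]],[[0,0,-0.02],[0,0,0]],[[0,0,-0.03],[0,0,0]],[[0,0,-0.03],[0,0,0]],[[0,0,-0.03],[0,0,0]],[[0,0,-0.03],[0,0,0]],[[0,0,-0.03],[0,0,0]],[[0,0,-0.03],[0,0,0]]]' && python3 -m creep '[[[0,0,0],[0,0,0]],[[0,0,0],[0,0,0]],[[0,0,0],[0,0,0]],[[0,0,0],[0,0,0]],[[0,0,0],[0,0,0]],[[0,0,0],[0,0,0]],[[0,0,0],[0,0,0]],[[0,0,0.1],[0,0,0]]]' 0.7; python3 go.py .6876 .121 81.6 .2
```

```text
t: 13.3
position: [0.5868, 0.3056, 0.0499]
ee_rot: [0.076, 0.997, 0.0, 0.0]
contact_force: [-0.1, -1.0, 5.2]
opening: 0.602
t: 14.3
position: [0.5864, 0.3055, 0.0518]
ee_rot: [0.076, 0.997, -0.0, -0.0]
contact_force: [-0.2, 0.6, -0.7]
opening: 0.85
units [ 4.05 -7.38  5.93] turn 0.3 jaw now 81.3 q6 0.51 pos [0.5864 0.3055 0.0518] t 14.3 op 0.85
```

```bash
python3 -m creep '[[[0,0,0.5],[0,0,0]],[[0,0,1.5],[0,0,0]],[[0,0,2.5],[0,0,0]],[[0,0,3.5],[0,0,0]],[[0,0,4.5],[0,0,0]],[[0,0,5],[0,0,0]],[[0.5,-0.9,5],[0,0,0]],[[1,-1.8,5],[0,0,0]]]' && python3 -m creep '[[[0.5,-0.9,0],[0,0,0]],[[1,-1.8,0],[0,0,0]],[[1.5,-2.7,0],[0,0,0]],[[2,-3.6,0],[0,0,0]],[[2.5,-4.5,0],[0,0,0]],[[2.8,-5.1,0],[0,0,0]],[[3,-5.5,0],[0,0,0]],[[3.05,-5.6,0],[0,0,0]]]';python3 go.py .6876 .121 81.6 .044; python3 - <<'E'
from h import *
im=ctrl.camera("wrist");cv2.imwrite("pics/w3.png",im)
p=ctrl.camera_params("wrist")
for d in ctrl.masks_of("honey_jar","wrist")[:2]:
    m=d["region"];ys,xs=np.nonzero(m);print(d["confidence"],d["extent"],fit(p,"honey_jar",m,(.6876,.121)))
E
```

```text
t: 15.3
position: [0.6116, 0.2603, 0.1771]
ee_rot: [0.075, 0.997, 0.0, 0.0]
contact_force: [0.9, -0.0, -0.8]
opening: 0.848
t: 16.3
position: [0.688, 0.12, 0.1768]
ee_rot: [0.076, 0.997, 0.0, -0.0]
contact_force: [-0.0, 1.1, -0.2]
opening: 0.848
units [-0.02  0.04 -5.31] turn 0.3 jaw now 81.3 q6 0.21 pos [0.688  0.12   0.1768] t 16.3 op 0.848
0.68 [237.4, 151.3, 293.9, 215.1] (np.float64(0.6870721257686617), np.float64(0.1263276032209396), 0, np.float64(15.375811576843262))
```

View pics/w3.png

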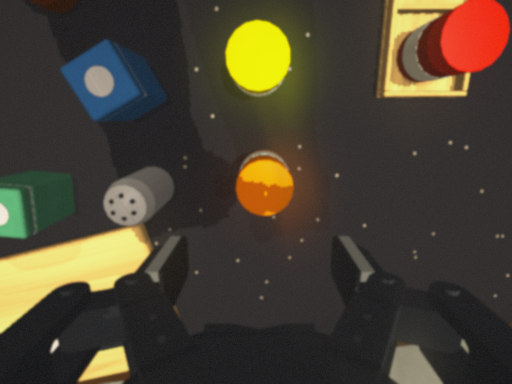

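The honey at (265,187) is within a couple of mm of the jaw centre (262). The jam is standing in the tray at upper right. Descending.

```bash
python3 -m creep '[[[0,0.1,-0.8],[0,0,0]],[[0,0.1,-1.8],[0,0,0]],[[0,0.1,-2.8],[0,0,0]],[[0,0.1,-3.7],[0,0,0]],[[0,0.1,-4.4],[0,0,0]],[[0,0.1,-4.9],[0,0,0]],[[0,0.1,-5.2],[0,0,0]],[[0,0.1,-5.3],[0,0,0]]]' && python3 -m creep '[[[0,0,0],[0,0,0]],[[0,0,0],[0,0,0]],[[0,0,0],[0,0,0]],[[0,0,0],[0,0,0]],[[0,0,0],[0,0,0]],[[0,0,0],[0,0,0]],[[0,0,0],[0,0,0]],[[0,0,0],[0,0,0]]]' -1 60;  python3 go.py .506 .319 81.6 .2
```

```text
t: 17.4
position: [0.6877, 0.1233, 0.0443]
ee_rot: [0.076, 0.997, -0.0, -0.0]
contact_force: [-0.5, 0.5, 0.3]
opening: 0.847
t: 18.4
position: [0.6883, 0.1232, 0.0454]
ee_rot: [0.076, 0.997, 0.0, 0.001]
contact_force: [-0.7, 1.2, 5.0]
opening: 0.603
units [-7.29  7.83  6.18] turn 0.3 jaw now 81.3 q6 0.21 pos [0.6883 0.1232 0.0454] t 18.4 op 0.603
```

```bash
python3 -m creep '[[[0,0,0.3],[0,0,0]],[[0,0,1],[0,0,0]],[[0,0,2],[0,0,0]],[[0,0,3],[0,0,0]],[[0,0,4],[0,0,0]],[[0,0,5],[0,0,0]],[[0,0,5.7],[0,0,0]],[[0,0,6],[0,0,0]]]' && python3 -m creep '[[[-0.5,0.5,0],[0,0,0]],[[-1.5,1.6,0],[0,0,0]],[[-2.7,2.9,0],[0,0,0]],[[-3.9,4.2,0],[0,0,0]],[[-5.1,5.5,0],[0,0,0]],[[-6.2,6.7,0],[0,0,0]],[[-7,7.5,0],[0,0,0]],[[-7.29,7.83,0],[0,0,0]]]';python3 go.py .506 .319 81.6 .0504
```

```text
t: 19.4
position: [0.6879, 0.1229, 0.1954]
ee_rot: [0.076, 0.997, -0.0, 0.0]
contact_force: [-0.1, -0.0, -2.4]
opening: 0.606
t: 20.4
position: [0.5031, 0.32, 0.1938]
ee_rot: [0.075, 0.997, -0.0, -0.001]
contact_force: [-0.7, -0.7, -1.9]
opening: 0.599
units [ 0.12 -0.04 -5.74] turn 0.2 jaw now 81.4 q6 0.58 pos [0.5031 0.32   0.1938] t 20.4 op 0.599
```

```bash
python3 -m creep '[[[0.05,-0.03,-0.8],[0,0,0]],[[0.05,-0.03,-1.8],[0,0,0]],[[0.05,-0.03,-2.8],[0,0,0]],[[0.05,-0.03,-3.7],[0,0,0]],[[0.05,-0.03,-4.5],[0,0,0]],[[0.05,-0.03,-5.1],[0,0,0]],[[0.05,-0.03,-5.5],[0,0,0]],[[0.05,-0.03,-5.6],[0,0,0]]]' && python3 -m creep '[[[0,0,-0.02],[0,0,0]],[[0,0,-0.04],[0,0,0]],[[0,0,-0.06],[0,0,0]],[[0,0,-0.08],[0,0,0]],[[0,0,-0.1],[0,0,0]],[[0,0,-0.11],[0,0,0]],[[0,0,-0.12],[0,0,0]],[[0,0,-0.12],[0,0,0]]]'; python3 go.py .506 .319 81.6 .0504;python3 - <<'E'
from h import *
im=ctrl.camera("wrist");cv2.imwrite("pics/w4.png",im)
E
```

```text
t: 21.4
position: [0.5066, 0.3179, 0.0539]
ee_rot: [0.076, 0.997, -0.0, -0.0]
contact_force: [0.2, 0.3, -1.8]
opening: 0.602
t: 22.4
position: [0.5068, 0.318, 0.0514]
ee_rot: [0.076, 0.997, -0.0, -0.0]
contact_force: [-0.7, -0.0, -2.6]
opening: 0.605
units [-0.03  0.04 -0.04] turn 0.3 jaw now 81.3 q6 0.57 pos [0.5068 0.318  0.0514] t 22.4 op 0.605
```

View pics/w4.png

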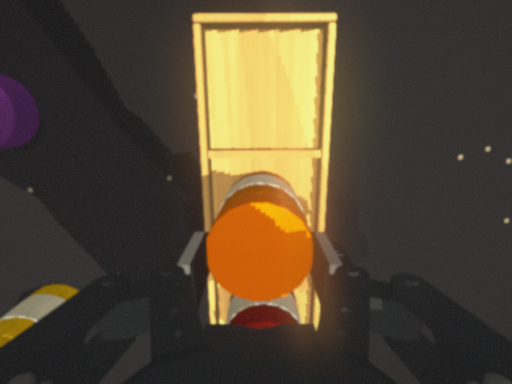

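The honey is centred in the middle bay, with the jam visible behind it at (265,310). I'll lower it the last bit and release.

```bash
python3 -m creep '[[[0,0,-0.01],[0,0,0]],[[0,0,-0.02],[0,0,0]],[[0,0,-0.03],[0,0,0]],[[0,0,-0.04],[0,0,0]],[[0,0,-0.05],[0,0,0]],[[0,0,-0.05],[0,0,0]],[[0,0,-0.05],[0,0,0]],[[0,0,-0.05],[0,0,0]]]'
```

```text
t: 23.45
position: [0.5069, 0.3181, 0.0504]
ee_rot: [0.076, 0.997, 0.0, 0.0]
contact_force: [-1.4, 0.5, 4.2]
opening: 0.603
```

```bash
python3 -m creep '[[[0,0,0],[0,0,0]],[[0,0,0],[0,0,0]],[[0,0,0],[0,0,0]],[[0,0,0],[0,0,0]],[[0,0,0],[0,0,0]],[[0,0,0],[0,0,0]],[[0,0,0],[0,0,0]],[[0,0,0.1],[0,0,0]]]' 0.7 && python3 -m creep '[[[0,0,0.5],[0,0,0]],[[0,0,1.5],[0,0,0]],[[0,0,2.5],[0,0,0]],[[0,0,3.5],[0,0,0]],[[0,0,4.5],[0,0,0]],[[0,0,5],[0,0,0]],[[0.4,-0.9,5],[0,0,0]],[[0.8,-1.8,5],[0,0,0]]]'; python3 go.py .672 -.132 75 .177
```

```text
t: 24.45
position: [0.5066, 0.318, 0.0526]
ee_rot: [0.076, 0.997, -0.0, -0.0]
contact_force: [0.0, 0.3, 1.0]
opening: 0.848
t: 25.45
position: [0.5268, 0.2727, 0.1778]
ee_rot: [0.075, 0.997, 0.0, 0.0]
contact_force: [-0.1, 0.1, 0.9]
opening: 0.852
units [  5.81 -16.19  -0.03] turn -6.3 jaw now 81.3 q6 0.49 pos [0.5268 0.2727 0.1778] t 25.45 op 0.852
```

```bash
python3 -m creep '[[[0.5,-1.3,0],[0,0,-1]],[[1,-2.8,0],[0,0,-2]],[[1.5,-4.3,0],[0,0,-3]],[[2,-5.8,0],[0,0,-4]],[[2.5,-7.3,0],[0,0,-5]],[[3,-8.8,0],[0,0,-6]],[[3.5,-10.3,0],[0,0,-6.3]],[[4,-11.6,0],[0,0,-6.3]]]' && python3 -m creep '[[[0.4,-1.2,0],[0,0,0]],[[0.8,-2.4,0],[0,0,0]],[[1.2,-3.4,0],[0,0,0]],[[1.6,-4.2,0],[0,0,0]],[[1.8,-4.6,0],[0,0,0]],[[1.8,-4.6,0],[0,0,0]],[[1.8,-4.6,0],[0,0,0]],[[1.8,-4.6,0],[0,0,0]]]';python3 go.py .672 -.132 75 .044; python3 - <<'E'
from h import *
im=ctrl.camera("wrist");cv2.imwrite("pics/w5.png",im)
p=ctrl.camera_params("wrist")
for d in ctrl.masks_of("tea_tin","wrist")[:2]:
    m=d["region"];ys,xs=np.nonzero(m);print(d["confidence"],d["extent"],fit(p,"tea_tin",m,(.672,-.132),(-.26,)))
E
```

```text
t: 26.45
position: [0.6269, -0.0184, 0.1776]
ee_rot: [0.131, 0.991, -0.0, -0.0]
contact_force: [0.8, 0.0, -0.4]
opening: 0.848
t: 27.45
position: [0.6716, -0.1311, 0.1779]
ee_rot: [0.13, 0.992, 0.0, 0.0]
contact_force: [-0.1, -0.1, 0.4]
opening: 0.847
units [ 0.02 -0.04 -5.36] turn -0.1 jaw now 75.1 q6 -0.05 pos [ 0.6716 -0.1311  0.1779] t 27.45 op 0.847
0.7 [233.4, 154.1, 285.7, 213.8] (np.float64(0.6722301138074148), np.float64(-0.12878436028238244), np.float64(-12.19571412551088), np.float64(64.29234313964844))
```

View pics/w5.png

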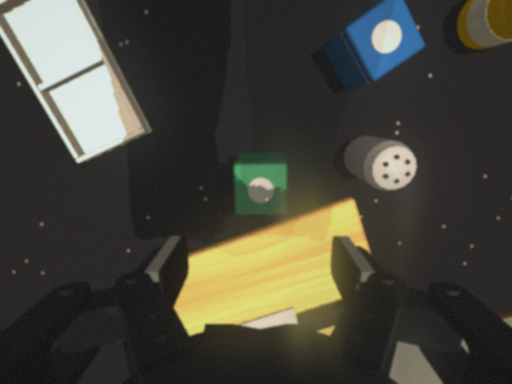

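The tea tin at (260,185) is square to the jaws and centred. Descending.

```bash
python3 -m creep '[[[0,0,-0.8],[0,0,0]],[[0,0,-1.8],[0,0,0]],[[0,0,-2.8],[0,0,0]],[[0,0,-3.7],[0,0,0]],[[0,0,-4.4],[0,0,0]],[[0,0,-4.9],[0,0,0]],[[0,0,-5.2],[0,0,0]],[[0,0,-5.35],[0,0,0]]]' && python3 -m creep '[[[0,0,0],[0,0,0]],[[0,0,0],[0,0,0]],[[0,0,0],[0,0,0]],[[0,0,0],[0,0,0]],[[0,0,0],[0,0,0]],[[0,0,0],[0,0,0]],[[0,0,0],[0,0,0]],[[0,0,0],[0,0,0]]]' -1 50;  python3 -m creep '[[[0,0,0.3],[0,0,0]],[[0,0,1],[0,0,0]],[[0,0,2],[0,0,0]],[[0,0,3],[0,0,0]],[[0,0,4],[0,0,0]],[[0,0,5],[0,0,0]],[[0,0,5.7],[0,0,0]],[[0,0,6],[0,0,0]]]'; python3 go.py .426 .331 81.6 .2
```

```text
t: 28.55
position: [0.6719, -0.1319, 0.0438]
ee_rot: [0.13, 0.991, -0.0, 0.0]
contact_force: [-0.3, -1.1, 0.0]
opening: 0.848
t: 29.55
position: [0.6723, -0.132, 0.0447]
ee_rot: [0.13, 0.991, -0.0, 0.001]
contact_force: [1.5, 1.2, 4.7]
opening: 0.571
t: 30.55
position: [0.6718, -0.1321, 0.1948]
ee_rot: [0.131, 0.991, -0.0, 0.0]
contact_force: [-0.0, 0.4, -2.6]
opening: 0.567
units [-9.83 18.52  0.21] turn 6.6 jaw now 75.0 q6 -0.05 pos [ 0.6718 -0.1321  0.1948] t 30.55 op 0.567
```

```bash
python3 -m creep '[[[-0.3,0.5,0],[0,0,1]],[[-0.9,1.7,0],[0,0,2]],[[-1.5,2.9,0],[0,0,3]],[[-2.1,4.1,0],[0,0,4]],[[-2.8,5.3,0],[0,0,5]],[[-3.5,6.5,0],[0,0,6]],[[-4.2,7.8,0],[0,0,6.6]],[[-4.9,9.2,0],[0,0,6.6]]]' && python3 -m creep '[[[-0.7,1.3,0],[0,0,0]],[[-1.4,2.6,0],[0,0,0]],[[-2.1,3.9,0],[0,0,0]],[[-2.8,5.2,0],[0,0,0]],[[-3.5,6.5,0],[0,0,0]],[[-4.2,7.8,0],[0,0,0]],[[-4.7,8.8,0],[0,0,0]],[[-4.93,9.32,0],[0,0,0]]]';python3 go.py .426 .331 81.6 .050
```

```text
t: 31.55
position: [0.5473, 0.0995, 0.1929]
ee_rot: [0.073, 0.997, -0.0, -0.001]
contact_force: [-0.2, 0.7, -1.4]
opening: 0.57
t: 32.55
position: [0.4242, 0.3319, 0.1931]
ee_rot: [0.072, 0.997, -0.0, -0.001]
contact_force: [-0.5, 0.3, -2.1]
opening: 0.573
units [ 0.07 -0.04 -5.72] turn -0.1 jaw now 81.7 q6 0.65 pos [0.4242 0.3319 0.1931] t 32.55 op 0.573
```

```bash
python3 -m creep '[[[0,0,-0.8],[0,0,0]],[[0,0,-1.8],[0,0,0]],[[0,0,-2.8],[0,0,0]],[[0,0,-3.7],[0,0,0]],[[0,0,-4.5],[0,0,0]],[[0,0,-5.1],[0,0,0]],[[0,0,-5.5],[0,0,0]],[[0,0,-5.6],[0,0,0]]]' && python3 -m creep '[[[0,0,-0.02],[0,0,0]],[[0,0,-0.04],[0,0,0]],[[0,0,-0.06],[0,0,0]],[[0,0,-0.08],[0,0,0]],[[0,0,-0.1],[0,0,0]],[[0,0,-0.1],[0,0,0]],[[0,0,-0.1],[0,0,0]],[[0,0,-0.1],[0,0,0]]]'; python3 go.py .426 .331 81.6 .050;python3 - <<'E'
from h import *
im=ctrl.camera("wrist");cv2.imwrite("pics/w6.png",im)
E
```

```text
t: 33.55
position: [0.4258, 0.3309, 0.0534]
ee_rot: [0.073, 0.997, -0.0, -0.0]
contact_force: [-0.5, -0.1, -3.3]
opening: 0.573
t: 34.55
position: [0.426, 0.331, 0.0514]
ee_rot: [0.073, 0.997, -0.0, -0.0]
contact_force: [0.1, 1.1, -1.5]
opening: 0.565
units [-0.   -0.   -0.06] turn 0.0 jaw now 81.6 q6 0.65 pos [0.426  0.331  0.0514] t 34.55 op 0.565
```

View pics/w6.png

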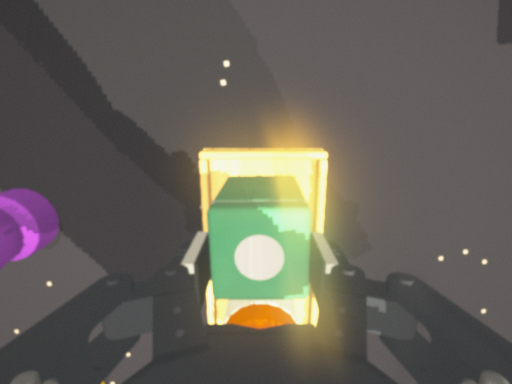

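The tin sits square in the near bay, with wall clearance on all sides.

```bash
python3 -m creep '[[[0,0,-0.01],[0,0,0]],[[0,0,-0.02],[0,0,0]],[[0,0,-0.03],[0,0,0]],[[0,0,-0.04],[0,0,0]],[[0,0,-0.05],[0,0,0]],[[0,0,-0.05],[0,0,0]],[[0,0,-0.05],[0,0,0]],[[0,0,-0.05],[0,0,0]]]'
```

```text
t: 35.6
position: [0.426, 0.331, 0.0501]
ee_rot: [0.073, 0.997, -0.0, -0.0]
contact_force: [-0.2, 0.0, -1.8]
opening: 0.573
```

```bash
python3 -m creep '[[[0,0,-0.01],[0,0,0]],[[0,0,-0.02],[0,0,0]],[[0,0,-0.03],[0,0,0]],[[0,0,-0.03],[0,0,0]],[[0,0,-0.03],[0,0,0]],[[0,0,-0.03],[0,0,0]],[[0,0,-0.03],[0,0,0]],[[0,0,-0.03],[0,0,0]]]'
```

```text
t: 36.6
position: [0.4261, 0.3311, 0.0496]
ee_rot: [0.073, 0.997, 0.0, 0.0]
contact_force: [-2.0, -0.8, 6.2]
opening: 0.57
```

```bash
python3 -m creep '[[[0,0,0],[0,0,0]],[[0,0,0],[0,0,0]],[[0,0,0],[0,0,0]],[[0,0,0],[0,0,0]],[[0,0,0],[0,0,0]],[[0,0,0],[0,0,0]],[[0,0,0],[0,0,0]],[[0,0,0.1],[0,0,0]]]' 0.65 && python3 -m creep '[[[0,0,0.5],[0,0,0]],[[0,0,1.5],[0,0,0]],[[0,0,2.5],[0,0,0]],[[0,0,3.5],[0,0,0]],[[0,0,4.5],[0,0,0]],[[0,0,5.5],[0,0,0]],[[0,-0.9,5.5],[0,0,0]],[[0,-1.8,5.5],[0,0,0]]]'; python3 go.py .4488 .052 98.6 .19
```

```text
t: 37.6
position: [0.4259, 0.331, 0.0518]
ee_rot: [0.073, 0.997, -0.0, -0.0]
contact_force: [0.5, -0.4, 1.2]
opening: 0.829
t: 38.6
position: [0.426, 0.2857, 0.1906]
ee_rot: [0.073, 0.997, 0.0, 0.001]
contact_force: [-0.0, -0.1, -0.1]
opening: 0.826
units [ 0.91 -9.35 -0.02] turn 17.0 jaw now 81.6 q6 0.57 pos [0.426  0.2857 0.1906] t 38.6 op 0.826
```

```bash
python3 -m creep '[[[0.1,-1.3,0],[0,0,2]],[[0.2,-2.7,0],[0,0,5]],[[0.4,-4.1,0],[0,0,8]],[[0.6,-5.5,0],[0,0,11]],[[0.7,-6.9,0],[0,0,14]],[[0.8,-8.1,0],[0,0,16]],[[0.9,-8.9,0],[0,0,17]],[[0.9,-9.25,0],[0,0,17]]]' ;python3 go.py .4488 .052 98.6 .053; python3 - <<'E'
from h import *
ctrl.camera("scene")  # settle
im=ctrl.camera("wrist");cv2.imwrite("pics/w7.png",im)
p=ctrl.camera_params("wrist")
for d in ctrl.masks_of("salt_mill","wrist")[:3]:
    m=d["region"];ys,xs=np.nonzero(m);print(d["confidence"],d["extent"],fit(p,"salt_mill",m,(.4488,.052)))
E
```

```text
t: 39.6
position: [0.4487, 0.0539, 0.1902]
ee_rot: [-0.074, 0.997, -0.0, 0.001]
contact_force: [0.4, 0.2, 0.5]
opening: 0.827
units [ 0.   -0.08 -5.49] turn 0.1 jaw now 98.5 q6 -0.22 pos [0.4487 0.0539 0.1902] t 39.6 op 0.827
0.95 [196.5, 51.2, 253.3, 111.8] (np.float64(0.3580244419282997), np.float64(0.011066895407984209), 0, np.float64(6.080043792724609))
0.67 [286.0, 254.9, 340.5, 332.9] (np.float64(0.39988500897884366), np.float64(0.05194925856590272), 0, np.float64(4801.15966796875))
0.61 [238.2, 152.9, 282.0, 208.6] (np.float64(0.44855993395550176), np.float64(0.05549336521117949), 0, np.float64(5.275772571563721))
```

View pics/w7.png

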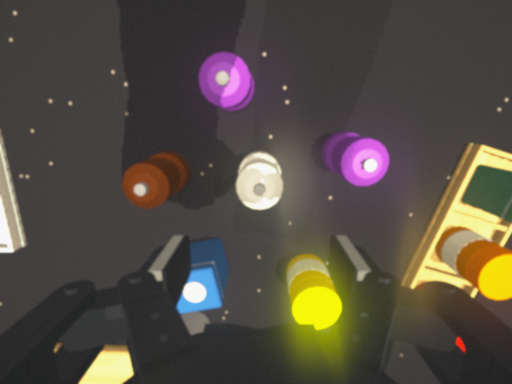

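The white mill at (260,183) is centred between the jaws, and both purple look-alikes, at (226,80) and (360,160), are clear of the fingers. Descending.

```bash
python3 -m creep '[[[0,0,-0.8],[0,0,0]],[[0,0,-1.8],[0,0,0]],[[0,0,-2.8],[0,0,0]],[[0,0,-3.7],[0,0,0]],[[0,0,-4.4],[0,0,0]],[[0,0,-5],[0,0,0]],[[0,0,-5.4],[0,0,0]],[[0,0,-5.5],[0,0,0]]]' && python3 -m creep '[[[0,0,0],[0,0,0]],[[0,0,0],[0,0,0]],[[0,0,0],[0,0,0]],[[0,0,0],[0,0,0]],[[0,0,0],[0,0,0]],[[0,0,0],[0,0,0]],[[0,0,0],[0,0,0]],[[0,0,0],[0,0,0]]]' -1 50
```

```text
t: 40.75
position: [0.4483, 0.0553, 0.0516]
ee_rot: [-0.075, 0.997, 0.0, -0.0]
contact_force: [-0.4, 0.4, -0.0]
opening: 0.828
t: 41.75
position: [0.4492, 0.0547, 0.0528]
ee_rot: [-0.075, 0.997, -0.0, 0.001]
contact_force: [-1.0, -0.6, 5.0]
opening: 0.504
```

```bash
python3 -m creep '[[[0,0,0.1],[0,0,0]],[[0,0,0.2],[0,0,0]],[[0,0,0.3],[0,0,0]],[[0,0,0.4],[0,0,0]],[[0,0,0.5],[0,0,0]],[[0,0,0.6],[0,0,0]],[[0,0,0.6],[0,0,0]],[[0,0,0.6],[0,0,0]]]'; python3 - <<'E'
from h import *
im=ctrl.camera("wrist");cv2.imwrite("pics/w8.png",im)
im=ctrl.camera("scene");cv2.imwrite("pics/s8.png",cv2.resize(im[60:240,160:400],None,fx=3,fy=3))
E
```

```text
t: 42.75
position: [0.4485, 0.0548, 0.0668]
ee_rot: [-0.075, 0.997, -0.0, -0.0]
contact_force: [-0.6, 0.5, -1.8]
opening: 0.5
```

View pics/w8.png

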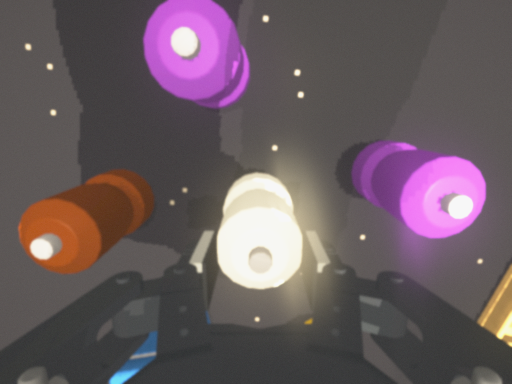

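View pics/s8.png

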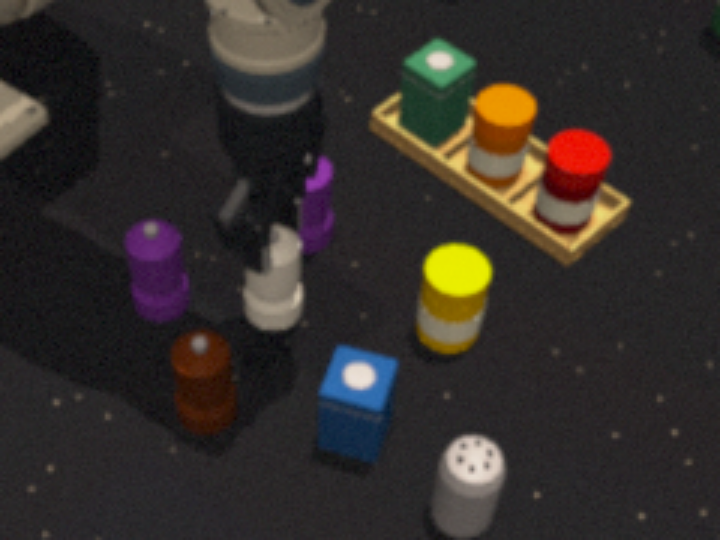

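```bash
python3 -m creep '[[[0,0,0.5],[0,0,0]],[[0,0,1.3],[0,0,0]],[[0,0,2.2],[0,0,0]],[[0,0,3.1],[0,0,0]],[[0,0,4],[0,0,0]],[[0,0,4.8],[0,0,0]],[[0,0,5.3],[0,0,0]],[[0,0,5.5],[0,0,0]]]'; python3 go.py .5555 -.288 98.6 .205
```

```text
t: 43.85
position: [0.4487, 0.0548, 0.2052]
ee_rot: [-0.075, 0.997, -0.0, 0.0]
contact_force: [-0.9, 0.2, -2.5]
opening: 0.499
units [ 4.270e+00 -1.371e+01 -1.000e-02] turn -0.0 jaw now 98.6 q6 -0.21 pos [0.4487 0.0548 0.2052] t 43.85 op 0.499
```

```bash
python3 -m creep '[[[0.1,-0.4,0],[0,0,0]],[[0.3,-1.2,0],[0,0,0]],[[0.6,-2.2,0],[0,0,0]],[[1,-3.3,0],[0,0,0]],[[1.4,-4.4,0],[0,0,0]],[[1.7,-5.5,0],[0,0,0]],[[2.1,-6.6,0],[0,0,0]],[[2.5,-7.7,0],[0,0,0]]]' && python3 -m creep '[[[0.3,-1.1,0],[0,0,0]],[[0.6,-2.2,0],[0,0,0]],[[0.9,-3.3,0],[0,0,0]],[[1.2,-4.3,0],[0,0,0]],[[1.5,-5.1,0],[0,0,0]],[[1.7,-5.7,0],[0,0,0]],[[1.77,-6,0],[0,0,0]],[[1.77,-6,0],[0,0,0]]]';python3 go.py .5555 -.288 98.6 .058;python3 - <<'E'
from h import *
im=ctrl.camera("wrist");cv2.imwrite("pics/w9.png",im)
E
```

```text
t: 44.85
position: [0.5109, -0.1393, 0.2034]
ee_rot: [-0.075, 0.997, 0.0, -0.001]
contact_force: [0.2, 0.2, -1.9]
opening: 0.501
t: 45.85
position: [0.5551, -0.2879, 0.204]
ee_rot: [-0.075, 0.997, 0.0, -0.0]
contact_force: [0.1, 1.1, -1.8]
opening: 0.501
units [ 0.02 -0.   -5.84] turn 0.0 jaw now 98.6 q6 -0.76 pos [ 0.5551 -0.2879  0.204 ] t 45.85 op 0.501
```

View pics/w9.png

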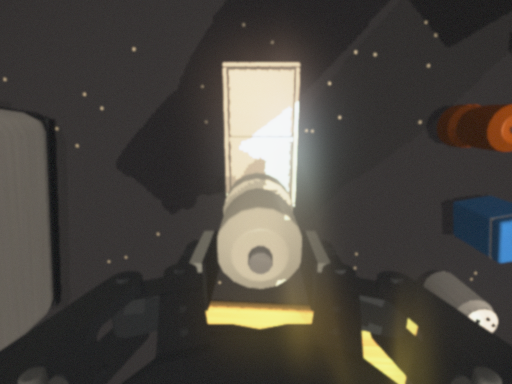

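The mill is centred over the tray columns (223–299, middle 261). Lowering it into the far bay.

```bash
python3 -m creep '[[[0,0,-0.8],[0,0,0]],[[0,0,-1.8],[0,0,0]],[[0,0,-2.8],[0,0,0]],[[0,0,-3.7],[0,0,0]],[[0,0,-4.5],[0,0,0]],[[0,0,-5.1],[0,0,0]],[[0,0,-5.5],[0,0,0]],[[0,0,-5.65],[0,0,0]]]' && python3 -m creep '[[[0,0,-0.02],[0,0,0]],[[0,0,-0.04],[0,0,0]],[[0,0,-0.06],[0,0,0]],[[0,0,-0.08],[0,0,0]],[[0,0,-0.1],[0,0,0]],[[0,0,-0.12],[0,0,0]],[[0,0,-0.12],[0,0,0]],[[0,0,-0.12],[0,0,0]]]'; python3 - <<'E'
from h import *
im=ctrl.camera("wrist");cv2.imwrite("pics/w10.png",im)
E
```

```text
t: 46.9
position: [0.5552, -0.2875, 0.0629]
ee_rot: [-0.075, 0.997, 0.0, -0.0]
contact_force: [0.2, -0.1, -2.1]
opening: 0.502
t: 47.9
position: [0.5553, -0.2877, 0.0601]
ee_rot: [-0.075, 0.997, -0.0, -0.0]
contact_force: [0.2, -0.3, -3.9]
opening: 0.497
```

View pics/w10.png

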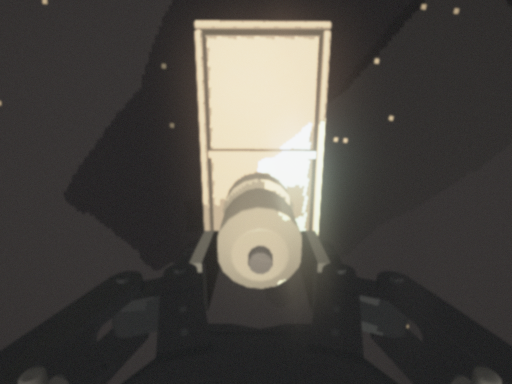

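The mill's base is inside the bay and clear of the divider (y=152).

```bash
python3 -m creep '[[[0,0,-0.01],[0,0,0]],[[0,0,-0.02],[0,0,0]],[[0,0,-0.03],[0,0,0]],[[0,0,-0.04],[0,0,0]],[[0,0,-0.05],[0,0,0]],[[0,0,-0.06],[0,0,0]],[[0,0,-0.06],[0,0,0]],[[0,0,-0.06],[0,0,0]]]'; python3 -m creep '[[[0,0,-0.01],[0,0,0]],[[0,0,-0.02],[0,0,0]],[[0,0,-0.03],[0,0,0]],[[0,0,-0.03],[0,0,0]],[[0,0,-0.03],[0,0,0]],[[0,0,-0.03],[0,0,0]],[[0,0,-0.03],[0,0,0]],[[0,0,-0.03],[0,0,0]]]'
```

```text
t: 48.95
position: [0.5553, -0.2877, 0.0586]
ee_rot: [-0.075, 0.997, -0.0, -0.0]
contact_force: [-0.3, -0.2, -2.9]
opening: 0.496
t: 49.95
position: [0.5553, -0.2878, 0.058]
ee_rot: [-0.075, 0.997, -0.0, 0.0]
contact_force: [-0.8, -0.5, 1.0]
opening: 0.5
```

```bash
python3 -m creep '[[[0,0,0],[0,0,0]],[[0,0,0],[0,0,0]],[[0,0,0],[0,0,0]],[[0,0,0],[0,0,0]],[[0,0,0],[0,0,0]],[[0,0,0],[0,0,0]],[[0,0,0],[0,0,0]],[[0,0,0.1],[0,0,0]]]' 0.65 && python3 -m creep '[[[0,0,0.5],[0,0,0]],[[0,0,1.5],[0,0,0]],[[0,0,2.5],[0,0,0]],[[0,0,3.5],[0,0,0]],[[0,0,4.5],[0,0,0]],[[0,0,5.3],[0,0,0]],[[-0.3,0.8,5.4],[0,0,0]],[[-0.6,1.6,5.4],[0,0,0]]]'; python3 go.py .4647 -.0575 98.6 .195
```

```text
t: 50.95
position: [0.5552, -0.2876, 0.0603]
ee_rot: [-0.075, 0.997, 0.0, -0.0]
contact_force: [-0.0, 0.1, 1.1]
opening: 0.821
t: 51.95
position: [0.5396, -0.2464, 0.1955]
ee_rot: [-0.075, 0.997, 0.0, 0.0]
contact_force: [-0.2, 0.2, 0.3]
opening: 0.825
units [-3.    7.56 -0.02] turn 0.0 jaw now 98.6 q6 -0.72 pos [ 0.5396 -0.2464  0.1955] t 51.95 op 0.825
```

```bash
python3 -m creep '[[[-0.5,1.2,0],[0,0,0]],[[-1,2.4,0],[0,0,0]],[[-1.5,3.6,0],[0,0,0]],[[-1.9,4.8,0],[0,0,0]],[[-2.3,6,0],[0,0,0]],[[-2.7,6.9,0],[0,0,0]],[[-3,7.56,0],[0,0,0]],[[-3,7.56,0],[0,0,0]]]' ;python3 go.py .4647 -.0575 98.6 .053; python3 - <<'E'
from h import *
im=ctrl.camera("wrist");cv2.imwrite("pics/w11.png",im)
p=ctrl.camera_params("wrist")
for d in ctrl.masks_of("pepper_mill","wrist")[:3]:
    m=d["region"];ys,xs=np.nonzero(m);print(d["confidence"],d["extent"],fit(p,"pepper_mill",m,(.4647,-.0575)))
E
```

```text
t: 52.95
position: [0.4648, -0.0578, 0.1956]
ee_rot: [-0.076, 0.997, -0.0, 0.0]
contact_force: [-0.8, -0.4, 0.5]
opening: 0.827
units [-0.    0.01 -5.7 ] turn -0.1 jaw now 98.7 q6 -0.45 pos [ 0.4648 -0.0578  0.1956] t 52.95 op 0.827
0.6 [240.1, 149.4, 286.2, 208.1] (np.float64(0.4654034020684659), np.float64(-0.05542085338383913), 0, np.float64(7.498882293701172))
0.48 [271.8, 236.6, 322.0, 308.8] (np.float64(0.41819480539560316), np.float64(-0.06437284931540489), 0, np.float64(4729.84423828125))
```

View pics/w11.png

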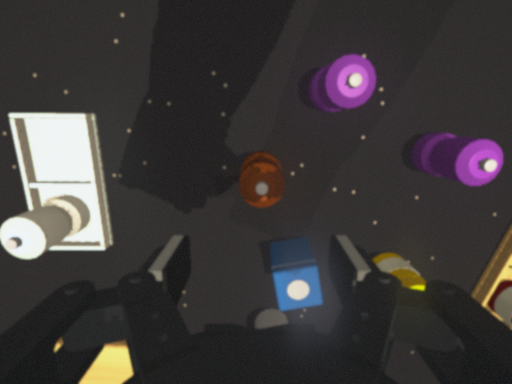

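The brown pepper mill at (262,182) is centred, and the salt mill is standing in the white tray on the left. Descending with a 1 mm correction in +y.

```bash
python3 -m creep '[[[0,0.04,-0.8],[0,0,0]],[[0,0.04,-1.8],[0,0,0]],[[0,0.04,-2.8],[0,0,0]],[[0,0.04,-3.8],[0,0,0]],[[0,0.04,-4.6],[0,0,0]],[[0,0.04,-5.2],[0,0,0]],[[0,0.04,-5.6],[0,0,0]],[[0,0.04,-5.7],[0,0,0]]]' && python3 -m creep '[[[0,0,0],[0,0,0]],[[0,0,0],[0,0,0]],[[0,0,0],[0,0,0]],[[0,0,0],[0,0,0]],[[0,0,0],[0,0,0]],[[0,0,0],[0,0,0]],[[0,0,0],[0,0,0]],[[0,0,0],[0,0,0]]]' -1 50 && python3 -m creep '[[[0,0,0.2],[0,0,0]],[[0,0,0.8],[0,0,0]],[[0,0,1.8],[0,0,0]],[[0,0,2.9],[0,0,0]],[[0,0,4],[0,0,0]],[[0,0,5],[0,0,0]],[[0,0,5.7],[0,0,0]],[[0,0,6],[0,0,0]]]'; python3 go.py .4755 -.300 98.6 .205
```

```text
t: 54.05
position: [0.4652, -0.0581, 0.0524]
ee_rot: [-0.075, 0.997, 0.0, -0.0]
contact_force: [-0.7, -0.1, 0.6]
opening: 0.828
t: 55.05
position: [0.4658, -0.0577, 0.0538]
ee_rot: [-0.075, 0.997, -0.0, 0.001]
contact_force: [-0.0, 1.3, 7.0]
opening: 0.499
t: 56.05
position: [0.4654, -0.0578, 0.2038]
ee_rot: [-0.075, 0.997, -0.0, 0.0]
contact_force: [-0.0, 0.2, -2.2]
opening: 0.494
units [ 0.4  -9.69  0.05] turn -0.0 jaw now 98.6 q6 -0.45 pos [ 0.4654 -0.0578  0.2038] t 56.05 op 0.494
```

```bash
python3 -m creep '[[[0,-0.5,0],[0,0,0]],[[0,-1.7,0],[0,0,0]],[[0.1,-3.1,0],[0,0,0]],[[0.2,-4.6,0],[0,0,0]],[[0.3,-6.1,0],[0,0,0]],[[0.4,-7.6,0],[0,0,0]],[[0.4,-8.8,0],[0,0,0]],[[0.4,-9.65,0],[0,0,0]]]';python3 -m creep '[[[0,0,-0.8],[0,0,0]],[[0,0,-1.8],[0,0,0]],[[0,0,-2.8],[0,0,0]],[[0,0,-3.7],[0,0,0]],[[0,0,-4.5],[0,0,0]],[[0,0,-5],[0,0,0]],[[0,0,-5.2],[0,0,0]],[[0,0,-5.2],[0,0,0]]]'; python3 go.py .4755 -.300 98.6 .0585;python3 - <<'E'
from h import *
im=ctrl.camera("wrist");cv2.imwrite("pics/w12.png",im)
E
```

```text
t: 57.05
position: [0.4745, -0.3007, 0.2016]
ee_rot: [-0.074, 0.997, 0.001, -0.001]
contact_force: [0.5, 0.1, -2.4]
opening: 0.501
t: 58.05
position: [0.4753, -0.2991, 0.073]
ee_rot: [-0.075, 0.997, -0.0, 0.0]
contact_force: [-0.6, 0.3, -2.7]
opening: 0.5
units [ 0.01 -0.04 -0.58] turn -0.0 jaw now 98.6 q6 -0.86 pos [ 0.4753 -0.2991  0.073 ] t 58.05 op 0.5
```

View pics/w12.png

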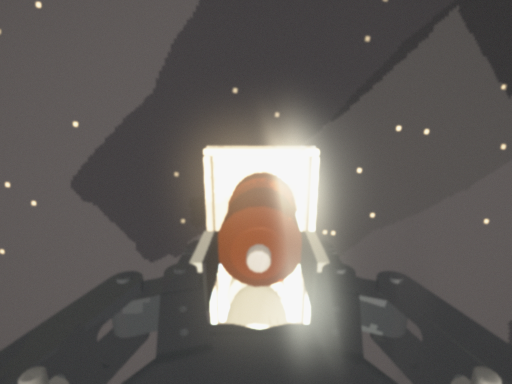

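The pepper mill is centred over the near bay, with the salt mill behind it at (258,305). Final lowering.

```bash
python3 -m creep '[[[0,0,-0.08],[0,0,0]],[[0,0,-0.16],[0,0,0]],[[0,0,-0.24],[0,0,0]],[[0,0,-0.32],[0,0,0]],[[0,0,-0.4],[0,0,0]],[[0,0,-0.46],[0,0,0]],[[0,0,-0.5],[0,0,0]],[[0,0,-0.5],[0,0,0]]]';python3 -m creep '[[[0,0,-0.01],[0,0,0]],[[0,0,-0.02],[0,0,0]],[[0,0,-0.03],[0,0,0]],[[0,0,-0.04],[0,0,0]],[[0,0,-0.05],[0,0,0]],[[0,0,-0.06],[0,0,0]],[[0,0,-0.06],[0,0,0]],[[0,0,-0.06],[0,0,0]]]'
```

```text
t: 59.1
position: [0.4752, -0.2989, 0.0603]
ee_rot: [-0.075, 0.997, 0.0, -0.0]
contact_force: [-0.0, 0.1, -2.5]
opening: 0.498
t: 60.1
position: [0.4753, -0.299, 0.059]
ee_rot: [-0.075, 0.997, -0.0, 0.0]
contact_force: [-0.7, 1.2, -0.7]
opening: 0.499
```

```bash
python3 -m creep '[[[0,0,-0.01],[0,0,0]],[[0,0,-0.02],[0,0,0]],[[0,0,-0.03],[0,0,0]],[[0,0,-0.03],[0,0,0]],[[0,0,-0.03],[0,0,0]],[[0,0,-0.03],[0,0,0]],[[0,0,-0.03],[0,0,0]],[[0,0,-0.03],[0,0,0]]]'
```

```text
t: 61.1
position: [0.4755, -0.2989, 0.0588]
ee_rot: [-0.075, 0.997, -0.0, 0.0]
contact_force: [-1.5, 2.0, 7.7]
opening: 0.499
```

```bash
python3 -m creep '[[[0,0,0],[0,0,0]],[[0,0,0],[0,0,0]],[[0,0,0],[0,0,0]],[[0,0,0],[0,0,0]],[[0,0,0],[0,0,0]],[[0,0,0],[0,0,0]],[[0,0,0],[0,0,0]],[[0,0,0.1],[0,0,0]]]' 0.65 && python3 -m creep '[[[0,0,0.5],[0,0,0]],[[0,0,1.5],[0,0,0]],[[0,0,2.5],[0,0,0]],[[0,0,3.5],[0,0,0]],[[0,0,4.5],[0,0,0]],[[0,0,5.5],[0,0,0]],[[0,0,6],[0,0,0]],[[0,0,6],[0,0,0]]]' && python3 -m creep '[[[-1,-1,0],[0,0,0]],[[-2,-2,0],[0,0,0]],[[-3,-3,0],[0,0,0]],[[-4,-4,0],[0,0,0]],[[-5,-5,0],[0,0,0]],[[-6,-6,0],[0,0,0]],[[-6.5,-6.5,0],[0,0,0]],[[-6.5,-6.5,0],[0,0,0]]]'
python3 - <<'E'
from h import *
from math import *
for cam in ("top","scene"):
    cv2.imwrite(f"pics/{cam}F.png",ctrl.camera(cam));p=ctrl.camera_params(cam)
    for n in M:
        if 'tray' in n: continue
        for d in ctrl.masks_of(n,cam)[:3]:
            m=d["region"]
            if d["confidence"]<.4: continue
            ys,xs=np.nonzero(m);x0=back(p,xs.mean(),ys.mean(),.04)
            z=0 if n in("mustard_jar","coffee_tin","shaker") else .005
            r=fit(p,n,m,x0,(-.2,.3),z)
            if r[3]<100: print(cam,n,round(d["confidence"],2),"x %.4f y %.4f yaw %.1f cost %.1f"%r)
E
```

```text
t: 62.1
position: [0.4752, -0.2989, 0.0606]
ee_rot: [-0.075, 0.997, 0.0, -0.0]
contact_force: [0.4, 0.1, -0.3]
opening: 0.828
t: 63.1
position: [0.4755, -0.2992, 0.2114]
ee_rot: [-0.075, 0.997, -0.001, 0.001]
contact_force: [-0.4, 0.2, -0.6]
opening: 0.823
t: 64.1
position: [0.3122, -0.4617, 0.2098]
ee_rot: [-0.074, 0.997, 0.001, -0.0]
contact_force: [0.0, 0.1, 0.1]
opening: 0.824
top jam_jar 0.84 x 0.5873 y 0.3066 yaw 0.0 cost 10.8
top honey_jar 0.62 x 0.5072 y 0.3187 yaw 0.0 cost 6.4
top mustard_jar 0.88 x 0.5742 y 0.1352 yaw 0.0 cost 7.3
top tea_tin 0.86 x 0.4258 y 0.3305 yaw -4.5 cost 10.5
top coffee_tin 0.9 x 0.5741 y -0.0017 yaw 17.9 cost 1.2
top salt_mill 0.81 x 0.5559 y -0.2925 yaw 0.0 cost 9.5
top salt_mill 0.73 x 0.4102 y 0.1458 yaw 0.0 cost 10.3
top salt_mill 0.71 x 0.3580 y 0.0057 yaw 0.0 cost 0.6
top pepper_mill 0.74 x 0.4744 y -0.3015 yaw 0.0 cost 1.5
top shaker 0.67 x 0.6824 y -0.0090 yaw 0.0 cost 24.9
scene jam_jar 0.76 x 0.5881 y 0.3077 yaw 0.0 cost 2.7
scene honey_jar 0.91 x 0.5055 y 0.3200 yaw 0.0 cost 5.4
scene mustard_jar 0.72 x 0.5760 y 0.1344 yaw 0.0 cost 5.4
scene tea_tin 0.94 x 0.4276 y 0.3313 yaw -1.2 cost 14.1
scene salt_mill 0.97 x 0.5553 y -0.2903 yaw 0.0 cost 3.5
scene salt_mill 0.77 x 0.3610 y 0.0050 yaw 0.0 cost 4.1
scene salt_mill 0.61 x 0.4136 y 0.1444 yaw 0.0 cost 10.0
scene pepper_mill 0.81 x 0.4754 y -0.2985 yaw 0.0 cost 19.5
scene shaker 0.92 x 0.6838 y -0.0083 yaw 0.0 cost 18.3
```

View pics/topF.png

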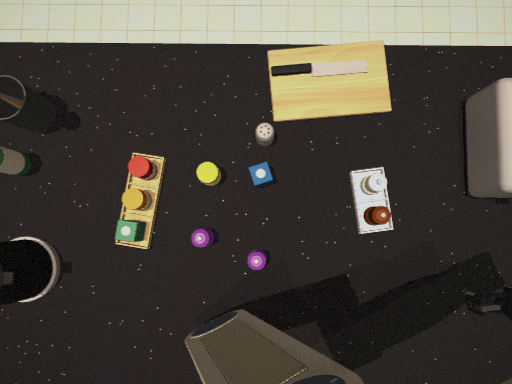

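View pics/sceneF.png

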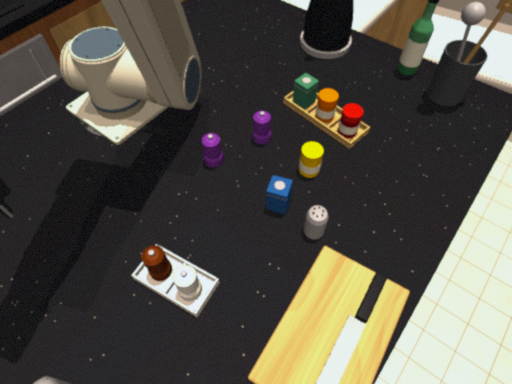

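Both views show all five things upright, each in its own bay. The mustard, coffee tin, shaker and the two purple mills are where they were. Handing in.

```bash
python3 -c "
from plant import ctrl
print(ctrl.finish_job())"
```

```text
the job is handed in; nothing more can be done
None
```

I placed the five things in the order asked, and handed the job in after about 64 s of the 128 s allowed:
- **Oak tray:** the jam is in the far bay, the honey in the middle bay and the tea tin in the near bay.
- **White tray:** the salt mill is in the far bay and the pepper mill in the near bay.

Each one was lowered until the wrist force showed light contact (about 8 N at most) and only then released.

**Last checks:** after the arm had moved away, the top and scene pictures showed all five upright, each within about 4 mm of its bay centre. The mustard, the shaker and the two purple look-alikes measured within about 5 mm of where they began, which is about as far as the two cameras disagree.

**Gaps and disagreements:**
- The coffee tin was measured from the top camera only at the end, and it was unmoved there. The scene picture shows it in place, but the network gave no usable measurement of it in that view.
- The two cameras put the tea tin's final angle at -4.5° and -1.2°, against about -8° for the tray. Either way it stands free inside its bay.
- When holding the mills, the gripper read slightly narrower than I expected for 46 mm. Pictures taken with each mill in the gripper showed it held upright.

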